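Load a tube carrier on a sloping mixer and lock it with the detent knob

TASK

The tube mixer's latch knob is locked: turn it clockwise until it clicks over its detent to the open stop. Then pick up the tube carrier from the steel tray, set it gently down flat on the mixer's sloping deck, between the two end guides and resting down against the lower lip, and turn the knob back until it clicks over to the locked stop with the latch arm across the carrier's end tongue. Never tip the carrier far over, and leave the bottle and the two jars standing where they are.

Things in the scene. Friction and masses are not known exactly. Their poses are not given: they have to be found in the camera images.
- rack: white tube carrier with 8 red-capped tubes fixed in it, 0.25-0.5 kg, upright on the tray at any yaw. Origin: centre of underside; z up, y along its length. Body 64 (x) by 100 mm (y), caps up to 68 mm; at each y end a tongue 12 mm thick, 40 mm wide sticks out along the bottom to y +-75 mm (150 mm overall). Same after a half turn.
- rack_fin (a point): grip point on the carrier's upright carrying fin, on its z axis 95 mm above its underside. The fin lies in the plane x = 0: 12 mm thick (x), 60 mm long (y), top 110 mm above the underside, clear of the caps from 68 mm up. Grip it across x.
- deck: mixer's aluminium deck, sloping 30 deg. Origin: on its surface (~100 mm above the table), where the middle of the carrier's underside belongs. x up the slope (which faces sideways: x is within 0.5 rad of world +y), y level along the deck, away from the knob, z square out of it. Surface: x -45..65, y -165..95 mm. Lower lip: inner face x = -32 mm, 20 mm high, 190 mm long.
- deck_end (a point): middle of the foot of the inner face of the end guide farther from the knob, deck y = +80 mm (deck axes). The other guide's inner face is at y = -80 mm. Guides are 10 mm high, 6 mm thick, deck x -32 to +38 mm: 5 mm play at each of the carrier's tongues. The carrier's length goes along the deck's y.
- mixer: fixed white mixer housing that carries the deck, 200 mm (x) by 260 mm (y), rear 105 mm high. Origin: on the table, under the deck's origin and 35 mm from it towards -y (the knob's end); its low front faces its own -x.
- latch_grip (a point): middle of the knob's black bar grip, on the knob axis (deck x 0, y -120 mm), 47 mm out of the deck; axes turn with it: z out along the knob axis, y along the bar. Bar 18 mm thick (x), 64 mm long (y), 32 to 62 mm out of the deck. Steel latch arm below: 18 mm wide, 16 to 24 mm out, reaching 58 mm along this +y: over the carrier's tongue when locked.
- latch (a joint): knob angle (rad): 0 = locked stop (bar and latch arm along deck y), 1.25 = open stop (arm points up the slope); grows turning clockwise seen from above. A spring detent halfway (0.62) takes about 0.2 N m to pass and draws the knob to the nearer stop.
- tray: fixed square steel tray, 260 mm, floor 4 mm thick, rim 10 mm high. Origin: centre of its underside on the table.
- bottle: bystander: white bottle, 60 mm diameter, 150 mm high, on the tray. Origin: centre of its underside.
- jar_a: bystander: clear specimen jar with orange lid, 64 mm diameter, 75 mm high, on the tray. Origin: centre of its underside.
- jar_b: bystander: a second jar like jar_a.
There are look-alikes about, which are no part of the job. What is shaped like the rack but pink or turquoise is not meant.

How it is judged:
On the way, in this order (a step that is already met when the one before it is completed fails the run):
1. the knob has clicked over to its open stop (value of joint latch above 1.1 rad), for 0.2 s.
2. the carrier sits flat on the deck, between the guides and down at the lip, with the knob still open (x of rack in the frame of deck between -0.006 and 0.01 m and y of rack in the frame of deck between -0.009 and 0.009 m and z of rack in the frame of deck between -0.004 and 0.005 m and angle between the z axis of rack and the z axis of deck, either way round below 0.07 rad and angle between the y axis of rack and the y axis of deck, either way round below 0.12 rad and value of joint latch above 1.1 rad), for 0.2 s.
3. the knob has clicked back to its locked stop with the carrier home (x of rack in the frame of deck between -0.006 and 0.01 m and y of rack in the frame of deck between -0.009 and 0.009 m and z of rack in the frame of deck between -0.004 and 0.005 m and angle between the z axis of rack and the z axis of deck, either way round below 0.07 rad and angle between the y axis of rack and the y axis of deck, either way round below 0.12 rad and value of joint latch below 0.12 rad), for 0.2 s.
At the end, for the whole second after the job is handed in: Carrier at rest flat on the deck (5 mm, 4 deg; 7 deg square), at most 10 mm up from the lower lip, within 9 mm of midway between the guides; knob within 0.12 rad of the locked stop; bottle and jars upright (9 deg), within 30 mm of their starts (all of step 3 and linear speed of rack below 0.02 m/s and distance of each of bottle, jar_a, jar_b from where it was at the start of the episode below 0.03 m and angle between each of bottle, jar_a, jar_b's own z axis and vertical below 0.15 rad); the robot touches nothing.
It fails at once if the bottle or a jar is shoved more than 30 mm or tipped (distance of any of bottle, jar_a, jar_b from where it was at the start of the episode above 0.03 m or angle between any of bottle, jar_a, jar_b's own z axis and vertical above 0.4 rad).
It fails at once if the carrier is tipped more than 60 degrees (angle between rack's own z axis and vertical above 1.05 rad).
It fails at once if the carrier is dropped or slammed into its place (still faster than 0.3 m/s within 30 mm of it) (distance between rack and deck below 0.03 m and linear speed of rack above 0.3 m/s).
It also fails if it takes over 64 s, if anything falls off the work surface, if the arm or the gripper's body presses on something with over 40 N, if the wrist force passes 120 N, or if a joint passes its speed limit or range.

ROBOT

A 6-joint arm with a two-finger parallel gripper is mounted at the origin on the work surface. World frame = base frame: x ahead of the robot, y to its left, z up, the work surface at z = 0. Lengths are in m, angles in rad, forces in N, time in s.
With the tool pointing down it reaches from about 0.3 to 0.95 m from the base axis. Payload 3.1 kg.
Tool frame: the origin (TCP) lies midway between the tips of the shut fingers; the grasp point (between the pads) lies r.grip_depth behind it (r.grip_depth is the distance from the TCP to the grasp point, in m); y points along the fingers, z is the direction in which the jaws open and shut, and the axes are right-handed (so a half turn about y gives the same grasp; the last joint's range is limited). The gripper opens to 85 mm and grips with 20 to 120 N. Pads are 22 mm wide; open, the fingers measure 114 mm over their backs; the gripper's body (76 mm by 85 mm) begins 54 mm behind the grasp point. The pads swing forward as they close: fully open they stand 13 mm farther back than shut.
Start: joints at [-1.358, 0.308, 1.634, -0, 1.2, -0.07], TCP at [0.174, -0.6, 0.231] pointing down, gripper open.
Joint ranges: [-3.06, 3.06], [-0.79, 1.96], [0.05, 2.63], [-1.19, 4.34], [0.05, 2.64], [-2.94, 2.94]. Speed limits (rad/s): [2.79, 2.79, 3.14, 3.14, 3.14, 3.14].

INTERFACE

Orientations are given as a unit quaternion [w, x, y, z].
In Python, from cell import r gives the robot as it stands. Calls block until the motion is done:
- r.reach(position, orientation): joint-space move of the TCP to a pose.
- r.move_straight(position, velocity=0.15, orientation=None): straight line of the TCP; orientation=None keeps the orientation; velocity is the mean speed in m/s.
- r.move_j(angles): joint-space move.
- r.set_gripper(opening): finger opening in m; the grip force is fixed at half the most; returns when the fingers have stopped.
- r.pause(seconds).
- r.ik(position, orientation): joint angles nearest the present ones, or None.
- r.snapshot(name): name is "side" or "top"; returns (picture, depth): 400x640x3 uint8, blue, green, red; 400x640 float32, m along the optical axis (not along the pixel's ray), 0 where there is no reading.
- r.camera_model(name): a dict with "camera_matrix" (3x3 intrinsics, pixels), "D" ([k1, k2, p1, p2, k3] as OpenCV has them; the pictures are not rectified), "origin" and "rotation" of the camera in the world. Camera axes: x right, y down, z forward; pixel columns grow to the right and rows downward; lengths in m; the calibration is good to about 2 mm. A picture is of the moment at which its call begins. camera_model takes no time and is no camera call.
A pose or a line that the arm cannot do raises r.IKError and nothing moves.
- r.job_done(): hands the job in, once; it reports no verdict.
Readings, each from a call of its own:
- r.get_clock(): time.
- r.get_q(): joint angles.
- r.get_dq(): joint speeds.
- r.get_tau(): joint torques, N m.
- r.get_ee_pos(): TCP position.
- r.get_orientation(): TCP orientation.
- r.get_force(): force on the tool from outside, world axes, zero at the start.
- r.get_wrist_torque(): the same for the moment, N m.
- r.get_grip_width(): finger opening in m.
Only numpy, scipy, OpenCV 4.12 (cv2) and the standard library are available. Lean on these libraries where they do the work, as an engineer would, in place of code of your own. Each camera call takes 0.05 s, during which the arm holds its last target. There are 200 camera calls.

## Working session

There is one attempt and no reset: what is moved stays moved. The work goes in short steps, each a Python script; the robot and the scene stay as the last script left them, time stands still between calls to the robot, and variables do not carry over. Pictures are saved under pics/ and viewed, about 8 in all and at most 12, crops included, and the job is handed in when it is done.

```bash
mkdir -p pics; ls
python3 - <<'E'
from cell import r
import cv2,numpy as np
for n in ("side","top"):
    im,d=r.snapshot(n); cv2.imwrite(f"pics/{n}0.png",im); np.savez(f"pics/{n}0.npz",im=im,d=d)
    print(n,r.camera_model(n), (d>0).mean())
print(r.grip_depth,r.get_orientation(),r.get_ee_pos(),r.get_clock())
E
```

```text
pics
side {'camera_matrix': array([[494.72195273,   0.        , 325.47159152],
       [  0.        , 494.72195273, 197.77500911],
       [  0.        ,   0.        ,   1.        ]]), 'D': array([-0.07312412,  0.        ,  0.        ,  0.        ,  0.        ]), 'origin': array([ 0.46314521, -0.69461961,  1.00397088]), 'rotation': array([-0.35904545,  0.93227239, -0.04285499,  0.01086282])} 0.9962109375
top {'camera_matrix': array([[375.61110038,   0.        , 318.55341713],
       [  0.        , 375.61110038, 199.67325241],
       [  0.        ,   0.        ,   1.        ]]), 'D': array([-0.03080338,  0.        ,  0.        ,  0.        ,  0.        ]), 'origin': array([0.37018816, 0.08660572, 1.16243276]), 'rotation': array([-0.04437517,  0.70942381, -0.70242824,  0.03665072])} 0.99590234375
0.0187 [ 0.09959668 -0.09971699  0.70080294 -0.69929412] [ 0.17420543 -0.59943642  0.23014231] 0.1
```

View pics/side0.png

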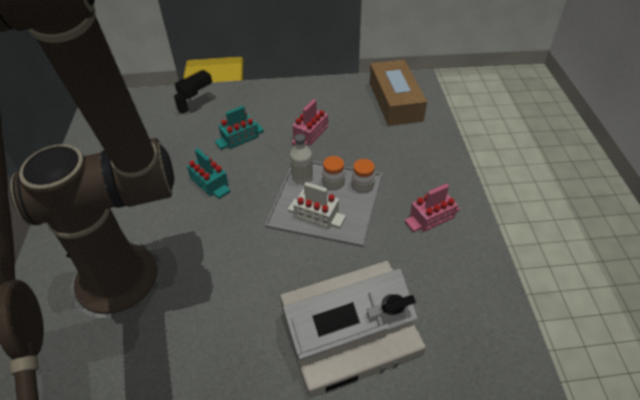

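View pics/top0.png

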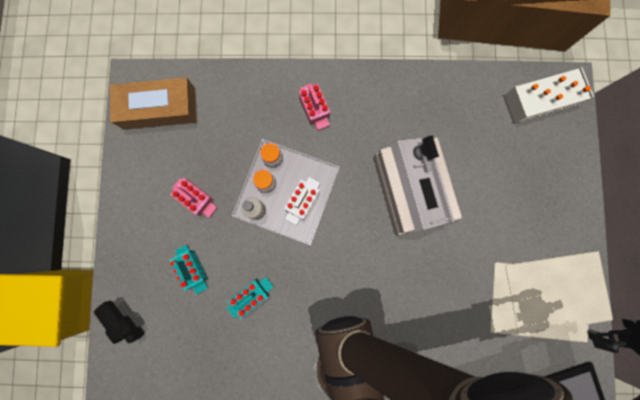

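Side view: the white rack sits on the tray at about (315,205), the bottle at (301,160), the jars at (334,170) and (363,175), and the mixer at (350,320) with its knob at (395,303). Top view: the rack is at (302,200), the jars at (270,155) and (263,180), the bottle at (252,208), the knob at (428,148) and the deck at (425,185). The pink and turquoise carriers are decoys.

```bash
cat > h.py <<'E'
import numpy as np,cv2
from scipy.spatial.transform import Rotation as R
from cell import r
def cloud(n,d):
    m=r.camera_model(n);q=m['rotation'];Rc=R.from_quat(np.r_[q[1:],q[0]]).as_matrix()
    v,u=np.mgrid[:400,:640]
    p=cv2.undistortPoints(np.stack([u,v],-1).reshape(-1,1,2).astype(float),m['camera_matrix'],m['D']).reshape(400,640,2)
    c=np.dstack([p,np.ones((400,640))])*d[...,None]
    w=c@Rc.T+m['origin']; w[d<=0]=np.nan
    return w
def plane(P):
    for _ in range(5):
        c=np.median(P,0) if _==0 else P.mean(0); n=np.linalg.svd(P-c,full_matrices=False)[2][2]; n*=np.sign(n[2])
        e=(P-c)@n; P=P[abs(e)<max(.003,1.5*np.median(abs(e)))]
    return c,n,len(P)
E
python3 - <<'E'
from h import *
a=[]
for n,(u0,u1,v0,v1) in dict(side=(250,450,120,390),top=(225,475,125,255)).items():
    z=np.load(f"pics/{n}0.npz");im,d=z['im'],z['d'];w=cloud(n,d)
    print(n,'table z',np.nanmedian(w[(300,250)if n=='side' else (280,200)]), )
    c=im[v0:v1,u0:u1]; s=800/(u1-u0) if n=='top' else 2
    a.append(cv2.resize(c,None,fx=2.2 if n=='side' else 3.2,fy=2.2 if n=='side' else 3.2,interpolation=cv2.INTER_CUBIC))
    hsv=cv2.cvtColor(im,cv2.COLOR_BGR2HSV)
    red=((hsv[...,0]<6)|(hsv[...,0]>174))&(hsv[...,1]>150)&(hsv[...,2]>90)
    m=np.zeros_like(red)
    if n=='top': m[170:230,280:325]=1; k=(slice(140,160),slice(408,440))
    else: m[185:225,285:345]=1; k=(slice(285,320),slice(370,418))
    P=w[red&m]; print('caps',len(P),np.nanmean(P,0),'z',np.nanpercentile(P[:,2],[10,50,90]))
    # rect of caps centres
    q=np.float32(P[:,:2]*1000); print(cv2.minAreaRect(q))
    dark=(im.max(2)<45); kk=np.zeros_like(dark);kk[k]=1
    K=w[dark&kk];print('knob dark',len(K),np.nanmean(K,0),np.nanpercentile(K,[5,95],axis=0))
    # mixer-region points: slope plane
    reg=np.zeros_like(dark)
    if n=='top': reg[165:215,415:440]=1
    else: reg[310:340,310:365]=1
    Pm=w[reg&(w[...,2]>.05)];c0,nn,N=plane(Pm);print('deck plane',c0,nn,N,'tilt',np.degrees(np.arccos(nn[2])),'az up', np.degrees(np.arctan2(-nn[1],-nn[0])))
cv2.imwrite('pics/c_side.png',a[0]);cv2.imwrite('pics/c_top.png',a[1])
E
```

```text
side table z -0.000396541586842325
caps 88 [0.5027888  0.13255842 0.07131563] z [0.06890834 0.07149114 0.07389766]
((501.8927307128906, 146.06478881835938), (50.75029373168945, 77.7828140258789), 62.47706604003906)
knob dark 427 [ 0.63652724 -0.21362912  0.14411903] [[ 0.61167059 -0.22784472  0.11953692]
 [ 0.66481798 -0.19195534  0.15650496]]
deck plane [ 0.51403803 -0.21973061  0.10013104] [ 0.11826243 -0.44827586  0.88603767] 1117 tilt 27.620510827381047 az up 104.77883146569125
top table z 0.257929061917788
caps 108 [0.4985387  0.15054138 0.07082336] z [0.06804552 0.07097274 0.07356406]
((498.9550476074219, 150.95361328125), (52.024044036865234, 77.62495422363281), 62.0538330078125)
knob dark 223 [ 0.63260176 -0.20474177  0.14388382] [[ 0.61040141 -0.21779547  0.13161917]
 [ 0.65482732 -0.18950907  0.15618181]]
deck plane [ 0.51600892 -0.2070875   0.10602529] [ 0.11368128 -0.46210663  0.87950783] 803 tilt 28.416949555380942 az up 103.82069586872564
```

View pics/c_side.png

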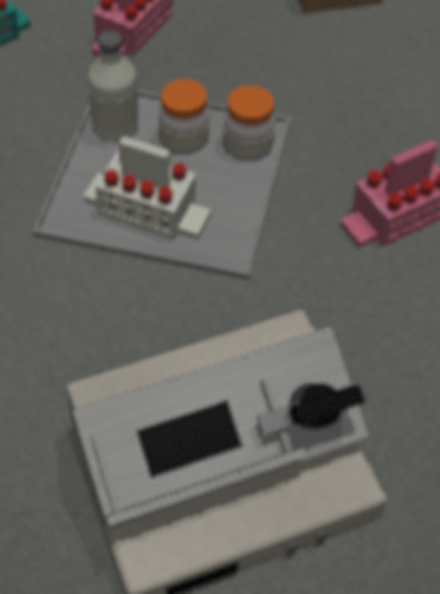

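View pics/c_top.png

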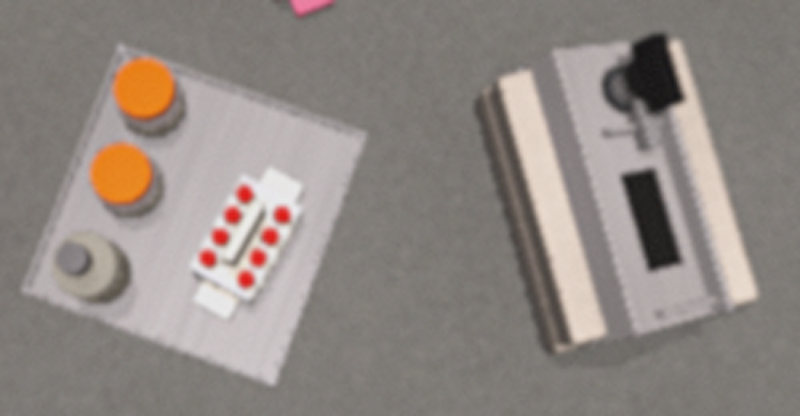

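Crops: the knob bar lies along the deck's long axis (locked), with the arm pointing at the guide beside the tongue position. The near guide is at side-crop (275,410), the far guide at (95,475), and a dark pad lies at (190,438). In the top crop the rack fin is at (243,228).

Run:
```python
from h import *
ph=np.radians(104.3)
for n in ("side","top"):
    z=np.load(f"pics/{n}0.npz");im,d=z['im'],z['d'];w=cloud(n,d)
    dark=(im.max(2)<50)
    reg=np.zeros(dark.shape,bool)
    if n=='top': reg[175:212,415:442]=1
    else: reg[300:338,310:362]=1
    cs,_=cv2.findContours((dark&reg).astype(np.uint8),0,1);c=max(cs,key=cv2.contourArea)
    t=np.tan(np.radians(30))
    P=w[reg&(w[...,2]>.05)];c0,n0,_=plane(P)
    # plane w/ 30deg tilt through fitted centre
    pad=w[dark&reg]; ctr=np.nanmean(pad,0);print(n,'pad centre',ctr)
    q=np.array([w[p[0][1],p[0][0]] for p in c]);
    for tilt in (30,):
        nn=np.array([-np.sin(np.radians(tilt))*np.cos(ph),-np.sin(np.radians(tilt))*np.sin(ph),np.cos(np.radians(tilt))])
        ex=np.array([np.cos(ph)*nn[2],np.sin(ph)*nn[2],np.sin(np.radians(tilt))]);ey=np.cross(nn,ex)
        D=np.stack([ex,ey,nn])
        Q=(w-ctr)@D.T
        print('pad rect',cv2.minAreaRect(np.float32((q-ctr)@D.T[:,:2]*1000)), 'pad z sd',np.nanstd(Q[dark&reg][:,2]))
        x,y,h=Q[...,0],Q[...,1],Q[...,2]
        s=(abs(y)<.07)&(abs(x)<.1)
        for a in np.arange(-.07,.1,.005):
            m=s&(x>=a)&(x<a+.005)
            print('%4d:%5.1f/%d'%(a*1000,np.nanmedian(h[m])*1000 if m.any() else 0,m.sum()),end=' ')
        print()
        s=(x>-.02)&(x<.03)
        for a in np.arange(-.16,.13,.004):
            m=s&(y>=a)&(y<a+.004)&(abs(h)<.1)
            print('%4d:%5.1f'%(a*1000,np.nanmedian(h[m])*1000 if m.any() else 0),end=' ')
        print()
        # lip line: points with h 12..25 mm near x -.05..-.02
        m=(h>.015)&(h<.026)&(x<-.02)&(x>-.06)&(abs(y)<.09)
        l=np.polyfit(y[m],x[m],1);print('lip top line',l,m.sum(),'mean x',x[m].mean(),np.percentile(x[m],[5,95]),'deckyaw',104.3-np.degrees(np.arctan(l[0])))
        K=Q[dark&(h>.05)&(h<.075)&(abs(x)<.06)&(y<-.05)&(y>-.2)]
        print('bar',len(K),cv2.minAreaRect(np.float32(K[:,:2]*1000)),np.percentile(K[:,2],[10,50,90]))
```

```text
side pad centre [ 0.51630823 -0.21328094  0.10320525]
pad rect ((-0.0503082275390625, -0.5096588134765625), (40.11470031738281, 85.39424133300781), 0.771762490272522) pad z sd 0.0017746088183935914
 -70:-29.2/174  -65:-31.9/178  -60:-34.4/135  -54: -1.0/75  -49: 19.1/106  -44: 19.6/203  -39:  0.8/231  -34: -0.6/171  -29: -0.4/175  -24: -0.3/169  -19: -0.2/174  -14:  0.3/179   -9:  0.2/180   -4:  0.0/182    0: -0.2/177    5: -0.1/174   10: -0.3/168   15: -0.2/169   20: -0.0/168   25: -0.8/172   30: -0.5/170   35: -0.4/167   40: -0.5/169   45: -0.4/166   50: -0.5/170   55:-33.7/168   60:-38.5/155   65:-41.3/155   70:-44.3/151   75:-46.8/152   80:-49.6/83   85:-171.1/114   90:-173.6/122   95:-176.2/119 
-160: -1.2 -156: -1.6 -152: -0.3 -148:  0.4 -144:  0.1 -139: 32.4 -135: 33.1 -131: 34.0 -127: 32.7 -123: 34.0 -119: 32.3 -115: 32.5 -111: 32.8 -107: 26.5 -103:  3.7  -99:  1.4  -95:  0.5  -91: 37.9  -87: 12.3  -83:  9.2  -79:  0.1  -75:  2.0  -71:  0.1  -67: -0.1  -63: -0.2  -59: -0.9  -55: -1.1  -51: -0.5  -47: -0.9  -43: -0.2  -39: -0.1  -35: -0.3  -31: -0.3  -27: -0.4  -23: -0.3  -19:
[... 1754 characters left out ...]
3:  0.1  -19: -0.7  -15: -0.8  -11:  0.6   -7: -0.7   -3:  0.0    0:  0.5    4:  0.2    8:  0.2   12:  0.3   16:  0.5   20:  0.4   24:  0.1   28:  0.1   32: -0.5   36:  0.7   40:  0.5   44:  0.3   48:  0.5   52:  0.5   56:  0.2   60: -0.0   64:  0.3   68:  0.3   72:  0.4   76:  0.1   80: 10.1   84:  5.9   88: -0.0   92:  0.2   96:  0.0  100:  0.0  104:  0.0  108:  0.0  112:  0.0  116:  0.0  120:  0.0  124:  0.0  128:  0.0 
lip top line [-0.00717868 -0.04397626] 195 mean x -0.04399206667452217 [-0.04919862 -0.03961537] deckyaw 104.71130105930384
bar 109 ((-3.0839738845825195, -119.42213439941406), (14.032196998596191, 57.604026794433594), 2.7830564975738525) [0.05206287 0.05803516 0.06143953]
```

```bash
cat >> h.py <<'E'
yaw=np.radians(105.05); c,s=np.cos(yaw),np.sin(yaw); a=np.radians(30)
EX=np.array([c*np.cos(a),s*np.cos(a),np.sin(a)]); EZ=np.array([-c*np.sin(a),-s*np.sin(a),np.cos(a)]); EY=np.cross(EZ,EX)
DECK=np.array([.5151,-.2127,.1035])-.0075*EX
def dk(x,y,z): return DECK+x*EX+y*EY+z*EZ
def ori(app,jaw):
    y=app/np.linalg.norm(app); z=jaw-y*(jaw@y); z/=np.linalg.norm(z)
    q=R.from_matrix(np.column_stack([np.cross(y,z),y,z])).as_quat(); return np.r_[q[3],q[:3]]
def st(): print('t %.2f'%r.get_clock(),'pos',np.round(r.get_ee_pos(),4),'q',np.round(r.get_q(),3),'F',np.round(r.get_force(),1),'w %.4f'%r.get_grip_width())
E
python3 - <<'E'
from h import *
print('deck',DECK,EX,EY,EZ)
for n in ("side","top"):
    z=np.load(f"pics/{n}0.npz");w=cloud(n,z['d']);x,y,h=np.moveaxis(w,-1,0)
    m=(np.hypot(x-.499,y-.151)<.05)&(h>.095)&(h<.13); P=w[m]
    print(n,'fin',m.sum(),P.mean(0),np.percentile(P[:,2],[50,95]),cv2.minAreaRect(np.float32(P[:,:2]*1000)))
    T=P[P[:,2]>np.percentile(P[:,2],95)-.006];print(' top',len(T),T.mean(0),cv2.minAreaRect(np.float32(T[:,:2]*1000)))
    hsv=cv2.cvtColor(z['im'],cv2.COLOR_BGR2HSV)
    o=((hsv[...,0]>6)&(hsv[...,0]<16)&(hsv[...,1]>180)&(hsv[...,2]>90)&(h>.06)&(h<.11)&(np.hypot(x-.55,y-.2)<.2)).astype(np.uint8)
    k,l,S,_=cv2.connectedComponentsWithStats(o)
    for i in range(1,k):
        if S[i,4]>30: print(' jar',np.nanmean(w[l==i],0))
    b=(h>.12)&(np.hypot(x-.48,y-.27)<.08);print(' bottle',w[b].mean(0))
    m=(np.hypot(x-.499,y-.151)<.09)&(h<.012)&(h>-.005); print(' tray floor z',np.median(h[m]))
for sg in (1,-1):
    print('knob ',sg,r.ik(dk(0,-.12,.0333),ori(-EZ,sg*EX)),r.ik(dk(0,-.12,.133),ori(-EZ,sg*EX)))
    rt=r.ik(dk(0,-.12,.0333),ori(-EZ,sg*R.from_rotvec(-1.25*EZ).apply(EX)));print('   open',rt)
    print('rack',r.ik([.499,.15,.085],ori(np.array([0,0,-1.]),sg*np.array([np.cos(1.083),np.sin(1.083),0]))))
    print('place',r.ik(dk(0,0,.0763),ori(-EZ,sg*EX)))
E
```

```text
deck [ 0.51678655 -0.2189724   0.09975   ] [-0.22487378  0.83632038  0.5       ] [-9.65699596e-01 -2.59661876e-01 -2.77555756e-17] [ 0.12983094 -0.4828498   0.8660254 ]
side fin 185 [0.50183672 0.14672888 0.10786185] [0.11013986 0.11495901] ((502.0604553222656, 148.7172393798828), (14.535715103149414, 59.7510871887207), 61.579959869384766)
 top 100 [0.50189284 0.14853921 0.11268924] ((502.21844482421875, 148.63174438476562), (14.535715103149414, 59.39180374145508), 61.579959869384766)
 jar [0.55787264 0.25934135 0.07816926]
 jar [0.63771976 0.24043221 0.07819391]
 bottle [0.47243861 0.28627637 0.14146251]
 tray floor z 0.003598836313639442
top fin 103 [0.49928605 0.14992541 0.11052909] [0.11178255 0.11470294] ((499.83575439453125, 150.41908264160156), (12.251313209533691, 59.95512390136719), 61.47425079345703)
 top 85 [0.50021104 0.15024015 0.11216184] ((500.665283203125, 150.2609405517578), (12.026890754699707, 58.38105773925781), 62.40361404418945)
 jar [0.63414539 0.24497739 0.07784782]
 jar [0.55517865 0.26465807 0.07779524]
 bottle [0.46892475 0.29074667 0.14836547]
 tray floor 
[... 168 characters left out ...]
2.45509822]
   open [-0.54144576  0.71291707  1.33786109  0.35543935  1.49022893 -1.22621235]
rack [ 2.08426929e-01  3.04910341e-01  1.97809901e+00 -4.44089210e-16
  8.58583299e-01 -8.74573071e-01]
place [-0.68638444  0.55389872  1.51488925  0.29599604  1.51416785 -2.60346452]
knob  -1 [-0.54144576  0.71291707  1.33786109  0.35543935  1.49022893  0.66538031] [-0.58463782  0.69695825  1.18129642  0.33896108  1.66602623  0.68649444]
   open [-0.54144576  0.71291707  1.33786109  0.35543935  1.49022893  1.91538031]
rack [ 2.08426929e-01  3.04910341e-01  1.97809901e+00 -4.44089210e-16
  8.58583299e-01  2.26701958e+00]
place [-0.68638444  0.55389872  1.51488925  0.29599604  1.51416785  0.53812813]
```

Run:
```python
from h import *
o=ori(-EZ,-EX)
r.reach(dk(0,-.12,.133),o); st()
r.move_straight(dk(0,-.12,.035),0.12); st()
r.set_gripper(.0); st()
q=np.array(r.get_q());
for k in (.35,.7,1.0,1.24):
    t=q.copy();t[5]+=k;r.move_j(t); st(); print(np.round(r.get_wrist_torque(),2))
im,d=r.snapshot("side");cv2.imwrite("pics/k1.png",cv2.resize(im[200:400,230:480],None,fx=2.6,fy=2.6))
```

```text
t 2.21 pos [ 0.6493 -0.2534  0.2152] q [-0.587  0.696  1.182  0.338  1.666  0.686] F [-0.   0.2 -0.6] w 0.0852
t 3.17 pos [ 0.6379 -0.2053  0.131 ] q [-0.542  0.712  1.334  0.355  1.493  0.666] F [-0.6 -0.6  0.7] w 0.0852
t 3.80 pos [ 0.6375 -0.2055  0.1301] q [-0.543  0.712  1.335  0.354  1.492  0.665] F [-0.3 -2.8 -0.1] w 0.0172
t 4.22 pos [ 0.6375 -0.2053  0.1302] q [-0.543  0.712  1.335  0.355  1.493  1.013] F [ 1.3 -1.4  0.5] w 0.0169
[-0.3  -0.18  0.13]
t 4.65 pos [ 0.6376 -0.2051  0.1303] q [-0.542  0.712  1.335  0.355  1.493  1.362] F [1.2 1.5 1.1] w 0.0171
[-0.17 -0.06 -0.08]
t 5.04 pos [ 0.6377 -0.205   0.1304] q [-0.542  0.712  1.335  0.355  1.493  1.661] F [0.7 1.  1.5] w 0.0165
[ 0.09 -0.04 -0.26]
t 5.38 pos [ 0.6378 -0.2049  0.1304] q [-0.542  0.712  1.335  0.356  1.493  1.901] F [1.6 3.7 2.2] w 0.0171
[ 0.23 -0.08 -0.33]
```

View pics/k1.png

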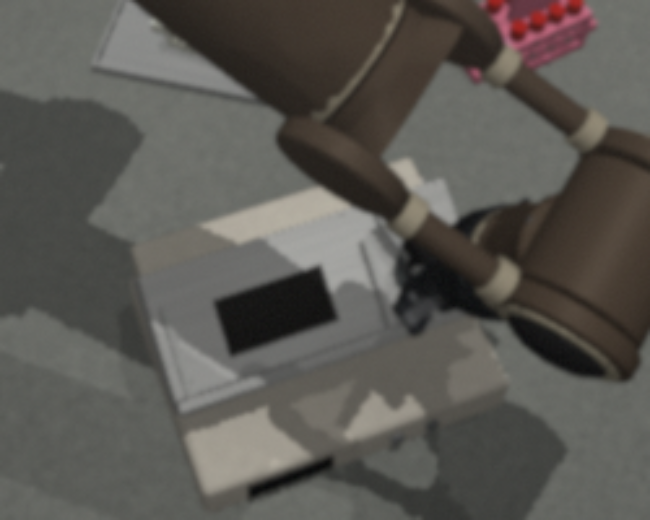

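The arm at (385,235) now points up the slope and the forces stay small. Next I release the knob and fetch the carrier.

```bash
cat >> h.py <<'E'
DN=np.array([0,0,-1.]); ry=np.radians(62.0); RX=np.array([np.cos(ry),np.sin(ry),0]); RC=np.array([.5013,.1494,.004])
E
python3 - <<'E'
from h import *
r.set_gripper(.07)
r.move_straight(r.get_ee_pos()+.10*EZ,0.2); st()
o=ori(DN,-RX)
r.reach(RC+[0,0,.25],o); st()
im,d=r.snapshot("side");cv2.imwrite("pics/k2.png",cv2.resize(im[200:400,230:480],None,fx=2.6,fy=2.6))
r.move_straight(RC+[0,0,.0783],0.15); st()
r.set_gripper(0); st()
f0=r.get_force()
p=np.array(r.get_ee_pos())
r.move_straight(p+[0,0,.02],0.1); r.pause(.2); st(); print('dF',r.get_force()-f0)
r.move_straight(p+[0,0,.20],0.2); st()
im,d=r.snapshot("side");cv2.imwrite("pics/g1.png",cv2.resize(np.hstack([im[60:300,200:440]]),None,fx=2.2,fy=2.2)); np.savez('pics/g1.npz',im=im,d=d)
E
python3 - <<'E'
import cv2,numpy as np
a=cv2.imread('pics/k2.png');b=cv2.imread('pics/g1.png')
h=400;f=lambda x:cv2.resize(x,(int(x.shape[1]*h/x.shape[0]),h));c=np.hstack([f(a),f(b)]);cv2.imwrite('pics/kg.png',cv2.resize(c,(800,int(400*800/c.shape[1]))))
E
```

```text
t 6.63 pos [ 0.6498 -0.2537  0.2158] q [-0.586  0.697  1.178  0.338  1.668  1.926] F [ 0.   0.1 -0.3] w 0.0699
t 8.25 pos [0.502  0.1487 0.254 ] q [ 0.205  0.09   1.848 -0.     1.204  2.266] F [ 0.7 -0.6 -0.4] w 0.0696
t 9.59 pos [0.5023 0.1496 0.0832] q [0.206 0.312 1.973 0.    0.854 2.266] F [0.3 0.4 0.7] w 0.0706
t 10.15 pos [0.5019 0.1496 0.0828] q [0.206 0.312 1.974 0.    0.854 2.266] F [ 0.1 -0.6  2.2] w 0.0110
t 10.71 pos [0.501  0.1494 0.102 ] q [ 0.206  0.282  1.966 -0.     0.896  2.266] F [-0.2  0.7 -2.5] w 0.0113
dF [-0.3786428   1.30588956 -4.63161597]
t 11.76 pos [0.5008 0.1493 0.2812] q [0.206 0.066 1.817 0.    1.261 2.266] F [-0.3  0.3 -3.7] w 0.0114
```

View pics/kg.png

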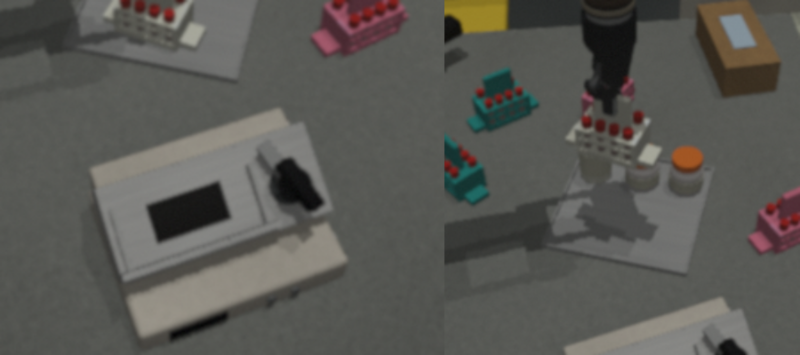

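The knob is open with its arm up-slope at (268,158), and the carrier hangs level in the grip. I'll carry it over the deck and check its pose there.

Run:
```python
from h import *
o=ori(-EZ,-EX)
r.reach(dk(.006,0,.0783+.12),o); st()
r.move_straight(dk(.006,0,.0783+.04),0.12); r.pause(.3); st()
D=np.stack([EX,EY,EZ]); print('tcp in deck',np.round(D@(r.get_ee_pos()-DECK),4))
for n in ("side","top"):
    im,d=r.snapshot(n); cv2.imwrite(f"pics/p_{n}.png",im); np.savez(f'pics/p_{n}.npz',im=im,d=d)
    w=cloud(n,d);Q=(w-DECK)@D.T;x,y,h=np.moveaxis(Q,-1,0)
    hsv=cv2.cvtColor(im,cv2.COLOR_BGR2HSV)
    m=(abs(x)<.03)&(abs(y)<.1)&(h>.044)&(h<.06)   # tongues top at 52
    for sg in (1,-1):
        P=Q[m&(sg*y>.055)]; 
        if len(P)>10: print(n,'tongue',sg,len(P),'x',np.percentile(P[:,0],[2,50,98]).round(4),'y',np.percentile(P[:,1],[2,98]).round(4),'z',np.median(P[:,2]).round(4))
    red=((hsv[...,0]<6)|(hsv[...,0]>174))&(hsv[...,1]>130)&(abs(x)<.06)&(abs(y)<.08)&(h>.08)&(h<.13)
    P=Q[red];print('caps',len(P),P.mean(0) if len(P) else 0, cv2.minAreaRect(np.float32(P[:,:2]*1000)) if len(P)>5 else 0)
    g=(h>.006)&(h<.013)&(abs(x)<.03)
    for sg in (1,-1):
        P=Q[g&(sg*y>.074)&(sg*y<.092)]; print(' guide',sg,len(P),np.percentile(P[:,1],[5,50,95]).round(4) if len(P)>3 else '')
a=cv2.imread('pics/p_side.png')[200:400,250:450];b=cv2.imread('pics/p_top.png')[110:260,340:490]
cv2.imwrite('pics/p.png',np.hstack([cv2.resize(a,(400,400),interpolation=2),cv2.resize(b,(400,400),interpolation=2)]))
```

```text
t 13.53 pos [ 0.5417 -0.3087  0.2744] q [-0.729  0.536  1.312  0.281  1.737  0.562] F [ 0.3 -0.2 -3.1] w 0.0108
t 14.64 pos [ 0.5311 -0.2716  0.2058] q [-0.7    0.534  1.457  0.29   1.59   0.549] F [-0.6  0.2 -2.4] w 0.0111
tcp in deck [ 0.0057 -0.0002  0.1191]
side tongue 1 218 x [-0.0126  0.0059  0.0246] y [0.0556 0.0741] z 0.0506
caps 66 [-0.00754594  0.03485517  0.1073214 ] ((3.5457496643066406, 34.21990966796875), (48.91014862060547, 13.756940841674805), 0.41177988052368164)
 guide 1 96 [0.0787 0.0815 0.0847]
 guide -1 0 
top tongue 1 92 x [-0.0124  0.0095  0.0267] y [0.0551 0.0759] z 0.0504
top tongue -1 80 x [-0.0142  0.0098  0.0263] y [-0.0734 -0.0558] z 0.0506
caps 165 [0.01958787 0.00465604 0.1035652 ] ((8.112613677978516, 2.0269126892089844), (54.82621765136719, 81.2570571899414), 0.04388152435421944)
 guide 1 32 [0.0814 0.0841 0.0866]
 guide -1 29 [-0.0851 -0.0831 -0.0803]
```

View pics/p.png

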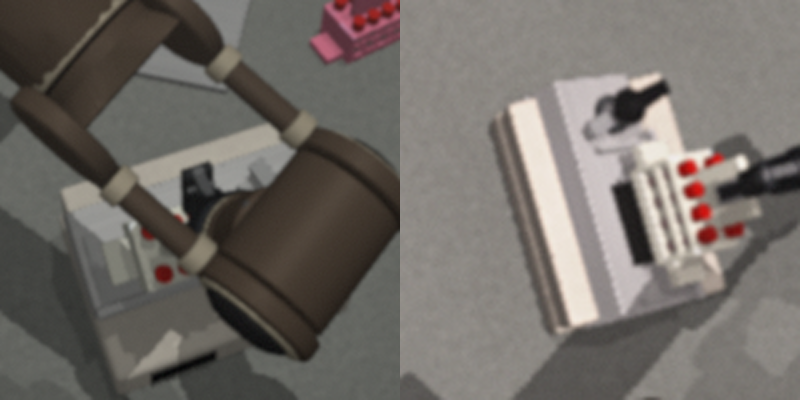

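Tongues sit at deck x ≈ +6 and y ≈ +1 mm, square to the deck, with the underside about 39 mm out. That matches the plan, so I lower under force watch.

Run:
```python
from h import *
D=np.stack([EX,EY,EZ])
T=lambda: D@(r.get_ee_pos()-DECK)
r.move_straight(dk(.005,0,.0783+.007),0.08); r.pause(.3)
f0=D@r.get_force(); print(T().round(4),f0.round(1))
z=.0783+.007
while z>.0783-.006:
    z-=.001; r.move_straight(dk(.005,0,z),0.02); r.pause(.1); f=D@r.get_force()-f0; print(round(z-.0783,4),T().round(4),f.round(1))
    if f[2]>5: break
x=.005
while x>-.004:
    x-=.001; r.move_straight(dk(x,0,z),0.02); r.pause(.1); g=D@r.get_force()-f0; print('x',round(x,3),T().round(4),g.round(1))
    if g[0]-f[0]>6: break
st()
for n in ("side","top"):
    im,d=r.snapshot(n); np.savez(f'pics/s_{n}.npz',im=im,d=d)
    Q=(cloud(n,d)-DECK)@D.T;xx,y,h=np.moveaxis(Q,-1,0)
    for sg in (1,-1):
        P=Q[(abs(xx)<.03)&(h>.006)&(h<.02)&(sg*y>.055)&(sg*y<.077)]
        if len(P)>10: print(n,'tongue',sg,len(P),'x',np.percentile(P[:,0],[2,50,98]).round(4),'y',np.percentile(P[:,1],[2,98]).round(4),'z',np.median(P[:,2]).round(4))
```

```text
[ 0.0048 -0.0002  0.0859] [-2.  -0.9 -1.7]
0.006 [0.005  0.     0.0843] [0.9 1.2 0. ]
0.005 [0.005  0.     0.0832] [ 1.1  1.4 -0.6]
0.004 [0.005  0.     0.0822] [ 1.2  1.  -0.6]
0.003 [ 0.005  -0.      0.0813] [ 1.   1.8 -0.6]
0.002 [ 0.005  -0.      0.0803] [ 1.3  0.4 -0.5]
0.001 [ 0.0049 -0.0002  0.0798] [0.6 0.4 1.2]
0.0 [ 0.0048 -0.0002  0.0798] [1.1 1.5 8.9]
x 0.004 [ 0.0048 -0.0002  0.0797] [3.8 1.6 7.4]
x 0.003 [ 0.0045 -0.0002  0.0798] [5.7 2.2 9.5]
x 0.002 [ 0.0042 -0.0002  0.0799] [ 8.   2.5 10.7]
t 19.11 pos [ 0.5264 -0.254   0.171 ] q [-0.686  0.548  1.514  0.298  1.524  0.54 ] F [-1.8  0.3 10.8] w 0.0111
side tongue 1 203 x [-0.0137  0.0054  0.0237] y [0.0554 0.0742] z 0.0121
top tongue 1 89 x [-0.0141  0.0083  0.026 ] y [0.0557 0.0759] z 0.0116
top tongue -1 70 x [-0.0154  0.0076  0.0263] y [-0.0734 -0.0558] z 0.0111
```

Run:
```python
from h import *
D=np.stack([EX,EY,EZ]); z=.0783+.0017
T=lambda: D@(r.get_ee_pos()-DECK)
r.move_straight(dk(.002,0,z),0.02); r.pause(.2); f0=D@r.get_force(); print(T().round(4),f0.round(1))
for x in np.arange(.001,-.0051,-.001):
    r.move_straight(dk(x,0,z),0.02); r.pause(.1); g=D@r.get_force(); print('x',round(x,3),T().round(4),g.round(1))
    if g[0]>8: break
r.set_gripper(.04); st()
r.move_straight(r.get_ee_pos()+.10*EZ,0.15); st()
r.reach(dk(0,-.12,.16),ori(-EZ,-R.from_rotvec(-1.25*EZ).apply(EX)));st()
for n in ("side","top"):
    im,d=r.snapshot(n); cv2.imwrite(f'pics/s_{n}.png',im)
    Q=(cloud(n,d)-DECK)@D.T;xx,y,h=np.moveaxis(Q,-1,0)
    for sg in (1,-1):
        P=Q[(abs(xx)<.03)&(h>.006)&(h<.02)&(sg*y>.055)&(sg*y<.077)]
        if len(P)>10: print(n,'tongue',sg,len(P),'x',np.percentile(P[:,0],[2,50,98]).round(4),'y',np.percentile(P[:,1],[2,98]).round(4),'z',np.median(P[:,2]).round(4))
a=cv2.imread('pics/s_side.png')[200:400,250:450];b=cv2.imread('pics/s_top.png')[110:260,340:490]
cv2.imwrite('pics/s.png',np.hstack([cv2.resize(a,(400,400),interpolation=2),cv2.resize(b,(400,400),interpolation=2)]))
```

```text
[ 0.0023 -0.0001  0.0798] [ 1.9 -1.3  1.8]
x 0.001 [ 0.0009 -0.0001  0.0798] [-0.4 -0.5  1.5]
x 0.0 [-0.0002  0.0001  0.0798] [-0.2 -0.7  0.7]
x -0.001 [-0.0009  0.0002  0.0798] [ 0.3 -0.1  1.1]
x -0.002 [-0.0013  0.0002  0.0799] [3.9 0.9 1.5]
x -0.003 [-0.0016  0.0003  0.08  ] [5.7 2.1 2.3]
x -0.004 [-0.0019  0.0003  0.0801] [7.9 2.5 3.2]
x -0.005 [-0.0021  0.0003  0.0802] [9.  1.7 4.1]
t 22.50 pos [ 0.5284 -0.2623  0.1661] q [-0.692  0.562  1.501  0.293  1.52   0.536] F [ 0.3 -0.2 -0.5] w 0.0402
t 23.32 pos [ 0.5409 -0.3101  0.2518] q [-0.731  0.555  1.33   0.279  1.703  0.552] F [-0.5 -1.1 -0.4] w 0.0398
t 24.57 pos [ 0.653  -0.2648  0.2377] q [-0.596  0.7    1.132  0.336  1.715  1.942] F [-0.7  0.3  0.4] w 0.0401
side tongue 1 203 x [-0.0194 -0.0013  0.0171] y [0.0554 0.0745] z 0.0121
side tongue -1 155 x [-0.0211 -0.0019  0.0176] y [-0.0758 -0.0604] z 0.0117
top tongue 1 90 x [-0.0221  0.0026  0.0206] y [0.0553 0.0764] z 0.0115
top tongue -1 70 x [-0.0195  0.0023  0.0199] y [-0.0729 -0.0552] z 0.011
```

View pics/s.png

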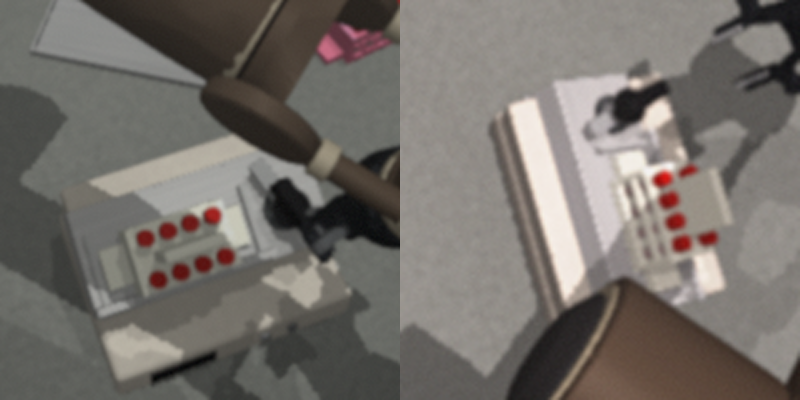

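The carrier sits flat against the lip between the guides, with tongue centres at x ≈ -1 to 0 mm, y ≈ 0 to 1 mm and tops 12 mm out. The knob is still open. Now I lock it.

Run:
```python
from h import *
D=np.stack([EX,EY,EZ])
r.set_gripper(.06)
r.move_straight(dk(0,-.12,.036),0.12); st()
r.set_gripper(0); st()
q=np.array(r.get_q())
for k in (.35,.7,1.0,1.24):
    t=q.copy();t[5]-=k;r.move_j(t); st(); print(np.round(D@r.get_wrist_torque(),2))
r.set_gripper(.05); r.move_straight(r.get_ee_pos()+.12*EZ,0.2)
r.reach([.45,-.50,.40],ori(DN,-EX)); st()
for n in ("side","top"):
    im,d=r.snapshot(n); cv2.imwrite(f'pics/f_{n}.png',im)
    w=cloud(n,d);Q=(w-DECK)@D.T;xx,y,h=np.moveaxis(Q,-1,0)
    for sg in (1,-1):
        P=Q[(abs(xx)<.03)&(h>.006)&(h<.02)&(sg*y>.055)&(sg*y<.077)]
        if len(P)>10: print(n,'tongue',sg,len(P),'x',np.percentile(P[:,0],[2,50,98]).round(4),'y',np.percentile(P[:,1],[2,98]).round(4),'z',np.median(P[:,2]).round(4))
    K=Q[(im.max(2)<50)&(h>.052)&(h<.072)&(abs(xx)<.06)&(y<-.05)&(y>-.2)]
    if len(K)>10: print('bar',len(K),cv2.minAreaRect(np.float32(K[:,:2]*1000)))
    hsv=cv2.cvtColor(im,cv2.COLOR_BGR2HSV);W=np.moveaxis(w,-1,0)
    o=((hsv[...,0]>6)&(hsv[...,0]<16)&(hsv[...,1]>180)&(hsv[...,2]>90)&(W[2]>.06)&(W[2]<.11)&(np.hypot(W[0]-.55,W[1]-.2)<.2)).astype(np.uint8)
    k,l,S,_=cv2.connectedComponentsWithStats(o)
    for i in range(1,k):
        if S[i,4]>30: print(' jar',np.nanmean(w[l==i],0))
    b=(W[2]>.12)&(np.hypot(W[0]-.48,W[1]-.27)<.08);print(' bottle',w[b].mean(0) if b.any() else None)
a=cv2.imread('pics/f_side.png')[120:400,230:450];b=cv2.imread('pics/f_top.png')[110:260,220:470]
cv2.imwrite('pics/f.png',np.hstack([cv2.resize(a,(300,382),interpolation=2),cv2.resize(b,(500,382)[:1]+(300,),interpolation=2) if 0 else cv2.resize(b,(500,382),interpolation=2)]))
```

```text
t 26.19 pos [ 0.6381 -0.2059  0.1319] q [-0.543  0.711  1.333  0.355  1.495  1.916] F [-0.8 -0.3  0.7] w 0.0601
t 26.65 pos [ 0.638  -0.2055  0.1317] q [-0.543  0.711  1.333  0.355  1.495  1.916] F [ 1.2 -0.4  1.7] w 0.0169
t 27.07 pos [ 0.6378 -0.2057  0.1316] q [-0.543  0.711  1.333  0.355  1.495  1.569] F [ 0.3 -1.1  1.2] w 0.0169
[ 0.09  0.26 -0.1 ]
t 27.50 pos [ 0.6377 -0.2059  0.1315] q [-0.543  0.711  1.333  0.354  1.495  1.219] F [-0.2 -2.2  0.6] w 0.0173
[0.28 0.44 0.04]
t 27.89 pos [ 0.6377 -0.2061  0.1314] q [-0.543  0.712  1.333  0.354  1.495  0.92 ] F [-0.6 -2.6 -0. ] w 0.0172
[0.41 0.63 0.22]
t 28.23 pos [ 0.6377 -0.2062  0.1314] q [-0.543  0.712  1.333  0.354  1.494  0.681] F [-1.7 -4.1 -1.4] w 0.0170
[0.53 0.84 0.25]
t 30.72 pos [ 0.4507 -0.499   0.3982] q [-9.010e-01  3.110e-01  1.300e+00  1.000e-03  1.533e+00  4.060e-01] F [ 0.1  0.3 -1.1] w 0.0497
side tongue -1 112 x [-0.0213 -0.001   0.018 ] y [-0.0752 -0.0603] z 0.0118
bar 276 ((-1.6990060806274414, -120.20233917236328), (60.86598205566406, 18.497018814086914), 89.6456069946289)
 jar [0.55799478 0.25907586 0.07812747]
 jar [0.63768122 0.23972597 0.07824792]
 bottle [0.47265833 0.28625009 0.14114182]
top tongue 1 89 x [-0.0206  0.0025  0.021 ] y [0.0553 0.0764] z 0.0113
top tongue -1 53 x [-0.0194  0.0073  0.0202] y [-0.0743 -0.0555] z 0.0117
bar 101 ((4.127443313598633, -117.96004486083984), (58.10038375854492, 11.905192375183105), 88.60346984863281)
 jar [0.63456555 0.24560966 0.07774344]
 jar [0.55586981 0.26590907 0.07777721]
 bottle [0.46932378 0.29065968 0.14818083]
```

View pics/f.png

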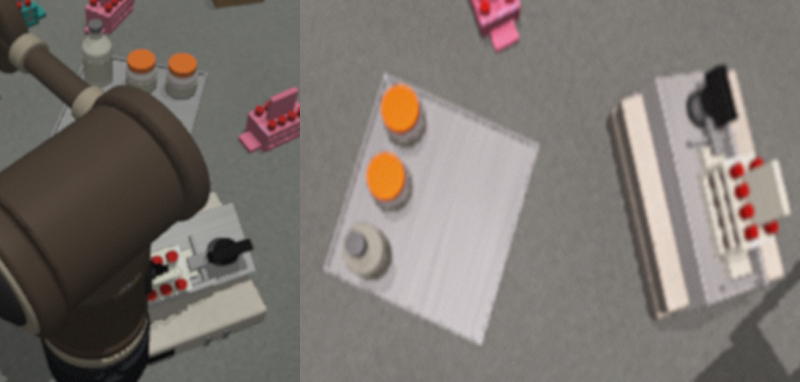

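The bar is back along the deck at (720,95) in the top crop, within about 0.4° in the side view, and the latch arm lies over the near tongue. The carrier is home, the jars and bottle have not moved, and the arm is clear.

```bash
python3 -c "
from cell import r
r.job_done(); print(r.get_clock())"
```

```text
the job is handed in; nothing more can be done
the job is handed in; nothing more can be done
```

I did the whole job in one go and handed it in shortly after the robot clock read 30.7 s (limit 64 s). I turned the knob clockwise to its open stop, then lifted the carrier by its fin and lowered it onto the deck under force watch. I then nudged it down to the lip and turned the knob back to its locked stop.

Last checks before hand-in:
- **Knob:** the bar lies along the deck's y axis. The side view puts it within about 0.4° and the top view within 1.4°. The latch arm is over the near tongue.
- **Carrier:** its tongues lie at x about -2 to 0 mm, y about 0 to 1 mm and 11–12 mm out of the deck, so it is flat, at the lip and midway between the guides.
- **Bystanders:** the jars and bottle read within about 1.5 mm of where they started, which is within measuring noise.
- **Forces:** wrist readings stayed under about 11 N in the printouts, and the arm is clear of everything.

No check failed. The two cameras disagreed by about 2–3 mm on the carrier and jars and about 6 mm on the bar centre, which the top view sees only in part. The far tongue was hidden from the side camera in the last picture, so that end rests on the top view alone.

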